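# Close and log the sample jugs

## Task

Close every white sample jug on the bench with a stopper from the rack, each pushed fully home so that its flange lies on the rim of the neck. When all are closed, log them with the hand-held scanner, from the tallest jug down to the shortest: aim its window squarely at the middle of the bar-code label on the jug's front from about 6 cm away and hold it steady there for two seconds. Then lay the scanner back in its stand the way it lay before, leaving the jugs standing and closed and the other things on the bench where they are.

Things in the scene. Friction and masses are not known exactly. Their poses are not given: they have to be found in the camera images.
- jug_tall: the tallest of the white plastic sample jugs (may be absent): loose, 0.45 kg, square body 75 (x) x 70 (y) x 130 mm tall, on top of it an open round neck 30 mm tall, 43 mm outside, bore 31 mm wide and 27 mm deep; origin at the centre of its underside, z up; the bar-code label is on its -x face, which looks towards the robot within about 0.4 rad
- jug_tall_mouth (a point): centre of the neck's rim of the tallest jug, 160 mm above its underside; axes as the jug's
- jug_tall_label (a point): centre of the tallest jug's bar-code label (50 mm wide, 40 mm tall), on its -x face, 37.5 mm in front of the jug's axis and 90 mm above its underside; axes as the jug's, so the label faces along -x of this point
- jug_mid: the middle-sized of the white plastic sample jugs (may be absent): loose, 0.45 kg, square body 75 (x) x 70 (y) x 105 mm tall, on top of it an open round neck 30 mm tall, 43 mm outside, bore 31 mm wide and 27 mm deep; origin at the centre of its underside, z up; the bar-code label is on its -x face, which looks towards the robot within about 0.4 rad
- jug_mid_mouth (a point): centre of the neck's rim of the middle-sized jug, 135 mm above its underside; axes as the jug's
- jug_mid_label (a point): centre of the middle-sized jug's bar-code label (50 mm wide, 40 mm tall), on its -x face, 37.5 mm in front of the jug's axis and 68 mm above its underside; axes as the jug's, so the label faces along -x of this point
- jug_short: the shortest of the white plastic sample jugs (may be absent): loose, 0.45 kg, square body 75 (x) x 70 (y) x 80 mm tall, on top of it an open round neck 30 mm tall, 43 mm outside, bore 31 mm wide and 27 mm deep; origin at the centre of its underside, z up; the bar-code label is on its -x face, which looks towards the robot within about 0.4 rad
- jug_short_mouth (a point): centre of the neck's rim of the shortest jug, 110 mm above its underside; axes as the jug's
- jug_short_label (a point): centre of the shortest jug's bar-code label (50 mm wide, 40 mm tall), on its -x face, 37.5 mm in front of the jug's axis and 56 mm above its underside; axes as the jug's, so the label faces along -x of this point
- stopper_1: one of three like black stoppers, 40 g, standing in the rack: a tapered plug 26 mm long (18 mm at the tip, 27 mm under the flange), a flange 42 mm wide and 5 mm thick, and above it a round grip knob 28 mm wide and 36 mm tall; origin on the axis at the underside of the flange, z up through the knob. Any fits any jug; seated, its origin is at the jug's mouth
- stopper_2: one of three like black stoppers, 40 g, standing in the rack: a tapered plug 26 mm long (18 mm at the tip, 27 mm under the flange), a flange 42 mm wide and 5 mm thick, and above it a round grip knob 28 mm wide and 36 mm tall; origin on the axis at the underside of the flange, z up through the knob. Any fits any jug; seated, its origin is at the jug's mouth
- stopper_3: one of three like black stoppers, 40 g, standing in the rack: a tapered plug 26 mm long (18 mm at the tip, 27 mm under the flange), a flange 42 mm wide and 5 mm thick, and above it a round grip knob 28 mm wide and 36 mm tall; origin on the axis at the underside of the flange, z up through the knob. Any fits any jug; seated, its origin is at the jug's mouth
- rack: fixed wooden stopper rack, 60 (x) x 196 (y) x 36 mm, with three 34 mm square holes in a row along its y, 65 mm apart, the middle one at its centre; origin at the centre of its underside
- scanner: hand-held scanner, a grey bar 130 mm long, 0.15 kg, level in its stand: body 34 mm wide and 32 mm tall, wider head (44 x 38 mm) over its last 23 mm at +x; origin at the middle of the bar, 16 mm above its underside, near its centre of mass, at a black grip band; +x is the direction in which it looks, z up
- scanner_window (a point): centre of the scanner's window, 65 mm ahead of its origin along +x; axes as the scanner's
- stand: fixed steel scanner stand, base 120 (x) x 72 (y) x 4 mm, with two saddles 35 mm before and behind its centre, each 10 mm thick, seat 16 mm high between side walls 42 mm apart that rise to 28 mm; origin at the centre of its underside. The scanner lies in it along x, its origin 32 mm above the stand's, looking along the stand's +x, away from the robot
- aerosol_lube: bystander: upright orange spray can, 53 mm wide, 174 mm tall, at the right; origin under its centre
There are look-alikes about, which are no part of the job. Leave any green look-alike of the stopper_2 alone.

How it is judged:
By the outcome, as a careful person would: the job done as asked, in the order asked, and still so for the second after the job is handed in, with the robot touching nothing.
Of jug_tall, jug_mid, jug_short only 2 to 3 are there at a start; the rules pass over those that are not, and their reading is None.
At some moment in a run one of jug_tall, jug_mid, jug_short may be knocked a few centimetres aside while the robot is not near it.
It also fails if it takes over 210 s, if anything falls off the work surface, if the arm or the gripper's body presses on something with over 40 N, if the wrist force passes 120 N, or if a joint passes its speed limit or range.

## Robot

A 6-joint arm with a two-finger parallel gripper is mounted at the origin on a cart in front of the work surface, level with it; the furniture and walls round the work are solid. World frame = base frame: x ahead of the robot, y to its left, z up, the work surface at z = 0. Lengths are in mm, angles in rad, forces in N, time in s.
With the tool pointing down it reaches from about 325 to 875 mm from the base axis. Payload 4.4 kg.
Tool frame: the origin (TCP) lies on the centre line of the jaws, within the pads' length; the fingertips stand ahead of it and the grasp point (between the pads) lies 6 mm ahead of it (ctrl.tcp_to_tips is the z of the fingertips in the tool frame, in mm); z points along the fingers, y is the line along which they close (so a half turn about z gives the same grasp; the last joint's range is limited). The gripper opens to 85 mm and grips with 20 to 120 N. Pads are 22 mm wide; open, the fingers measure 114 mm over their backs; the gripper's body (76 mm by 85 mm) begins 54 mm behind the grasp point. The pads swing forward as they close: fully open they stand 13 mm farther back than shut.
Start: joints at [0.979, 0.207, 1.542, -0, 1.393, -0.15], TCP at [245.861, 519.788, 256.282] pointing down, gripper open.
Joint ranges: [-2.73, 2.73], [-0.86, 2.22], [0.23, 2.46], [-1.11, 4.25], [0.08, 2.63], [-2.82, 2.82]. Speed limits (rad/s): [2.79, 2.79, 3.14, 3.14, 3.14, 3.14].

## Interface

Orientations are given as a 3x3 rotation matrix whose columns are the frame's x, y, z axes.
In Python, from plant import ctrl, sensors, optics gives the robot as it stands. Calls block until the motion is done:
- ctrl.move_ptp(position, orientation): joint-space move of the TCP to a pose.
- ctrl.move_l(position, rot=None, vel=150, threshold=None): straight line of the TCP; rot=None keeps the orientation; vel is the mean speed in mm/s. With threshold (N) it stops when the force on the tool has changed by that much, and returns True; else False.
- ctrl.set_joints(angles): joint-space move.
- ctrl.gripper_to(opening, force=None): finger opening in mm; force is the grip in N (None keeps the last); returns when the fingers have stopped.
- ctrl.hold(seconds).
- ctrl.solve_ik(position, orientation): joint angles nearest the present ones, or None.
- sensors.read_state(): the state.
- optics.grab_frame(name): name is "scene" or "top" or "wrist"; returns (picture, depth): 400x640x3 uint8, red, green, blue; 400x640 float32, mm along the optical axis (not along the pixel's ray), 0 where there is no reading.
- optics.camera_params(name): a dict with "mtx" (3x3 intrinsics, pixels), "R" (3x3) and "t" (3): a world point X has camera coordinates R X + t; the wrist camera has in their place "T_tool_cam" (4x4, takes a point from camera to tool coordinates, whose origin is the TCP and whose axes are the flange's). Camera axes: x right, y down, z forward; pixel columns grow to the right and rows downward; lengths in mm; the calibration is good to about 2 mm. A picture is of the moment at which its call begins: read the wrist's pose just before it. camera_params takes no time and is no camera call.
A pose or a line that the arm cannot do raises ctrl.MotionError and nothing moves.
- ctrl.finish_job(): hands the job in; it is judged then, once.
The state is a dict: "t": time; "q": joint angles; "qvel": joint speeds; "tau": joint torques, N m; "eef_pos": TCP position; "eef_rot": TCP orientation; "force": force on the tool from outside, world axes, zero at the start; "wrist_torque": the same for the moment, N m; "grip_width": finger opening in mm; "grasp_force": force on a finger pad.
Only numpy, scipy, OpenCV 4.12 (cv2) and the standard library are available. Lean on these libraries where they do the work, as an engineer would, in place of code of your own. Each camera call takes 0.05 s, during which the arm holds its last target. There are 200 camera calls.

## Working session

There is one attempt and no reset: what is moved stays moved. The work goes in short steps, each a Python script; the robot and the scene stay as the last script left them, time stands still between calls to the robot, and variables do not carry over. Pictures are saved under pics/ and viewed, at most 14 in all, crops included, and the job is handed in when it is done.

```bash
ls; mkdir -p pics
python3 - <<'E'
from plant import ctrl,sensors,optics
import cv2,numpy as np
s=sensors.read_state();print(s['t'],s['eef_pos'],s['eef_rot'],ctrl.tcp_to_tips)
for n in("scene","top","wrist"):
    im,d=optics.grab_frame(n);cv2.imwrite(f"pics/{n}0.png",im[...,::-1]);np.save(f"pics/{n}0.npy",d);print(n,optics.camera_params(n),(d>0).mean())
E
```

```text
pics
0.0 [245.45193325 519.18562834 255.10096764] [[-9.03985865e-01  4.27560410e-01 -1.28484808e-03]
 [ 4.27562212e-01  9.03983846e-01 -1.93948792e-03]
 [ 3.32233662e-04 -2.30262215e-03 -9.99997294e-01]] 25.0
scene {'mtx': array([[414.41965639,   0.        , 320.58636116],
       [  0.        , 414.41965639, 198.94116099],
       [  0.        ,   0.        ,   1.        ]]), 'R': array([[ 0.85846556, -0.51259817, -0.01673302],
       [-0.30839968, -0.48986904, -0.81542502],
       [ 0.40978838,  0.70517476, -0.57862081]]), 't': array([-504.07826872,  168.22222362, 1049.9814147 ])} 0.98318359375
top {'mtx': array([[425.33248663,   0.        , 317.50096412],
       [  0.        , 425.33248663, 205.37545544],
       [  0.        ,   0.        ,   1.        ]]), 'R': array([[-0.02108713, -0.99970586,  0.01198   ],
       [-0.99825605,  0.02039268, -0.05539847],
       [ 0.05513788, -0.0131273 , -0.99839245]]), 't': array([-181.32780312,  503.53227287, 1273.78540453])} 0.99634765625
wrist {'mtx': array([[282.43055594,   0.        , 323.20629639],
       [  0.        , 282.43055594, 200.47249085],
       [  0.        ,   0.        ,   1.        ]]), 'T_tool_cam': array([[-6.58927423e-04, -9.60134159e-01, -2.79538840e-01,
         7.00338153e+01],
       [ 9.99999782e-01, -6.44247517e-04, -1.44392211e-04,
         7.79616601e-01],
       [-4.14563097e-05, -2.79538874e-01,  9.60134374e-01,
        -1.17009462e+02],
       [ 0.00000000e+00,  0.00000000e+00,  0.00000000e+00,
         1.00000000e+00]])} 0.99567578125
```

View pics/scene0.png

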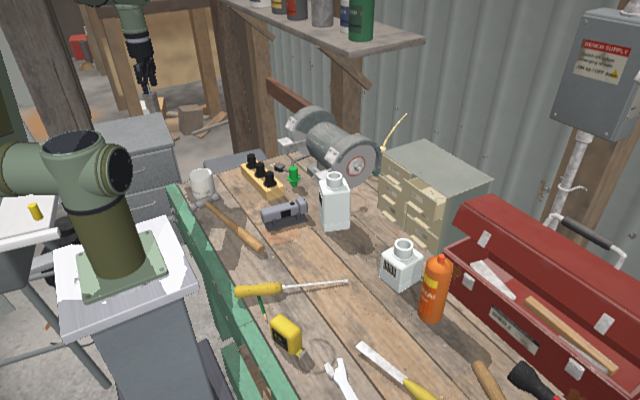

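View pics/top0.png

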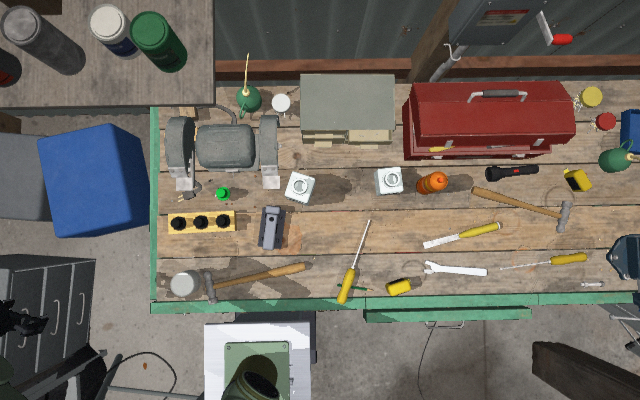

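Scene: black stoppers in the rack at scene (252,160),(260,168),(269,180); green look-alike at (293,175); white jugs at (333,200) and (402,265); scanner at (284,212); orange can at (433,290). In the top view the rack is at (201,222), the jugs at (300,187) and (390,180), the scanner at (271,227). A white round thing at top (282,102) also needs checking as a possible third jug, as does the greyish mug at (185,285).

```bash
cat > h.py <<'E'
from plant import ctrl,sensors,optics
import cv2,numpy as np
def cloud(name,d,st=None):
    p=optics.camera_params(name);K=p['mtx']
    v,u=np.mgrid[0:400,0:640]
    c=np.stack([(u-K[0,2])/K[0,0]*d,(v-K[1,2])/K[1,1]*d,d],-1)
    if name=="wrist":
        T=p['T_tool_cam'];c=c@T[:3,:3].T+T[:3,3]
        return c@st['eef_rot'].T+st['eef_pos']
    return (c-p['t'])@p['R']
def snap(name,tag):
    st=sensors.read_state();im,d=optics.grab_frame(name)
    cv2.imwrite(f"pics/{tag}.png",im[...,::-1])
    return im,d,cloud(name,d,st)
E
python3 - <<'E'
from h import *
im=cv2.imread("pics/top0.png");P=cloud("top",np.load("pics/top0.npy"))
S=cloud("scene",np.load("pics/scene0.npy"))
for n,(u,v) in dict(jugA=(300,187),Ashould=(290,196),jugB=(390,180),Bs=(380,190),white=(282,102),mug=(184,284),st1=(179,223),st2=(201,222),st3=(223,221),rack=(212,228),green=(222,193),scan=(271,227),can=(432,182),bench=(330,215)).items():print(n,P[v,u].round())
# tops: white, high
g=im.astype(int);white=(g.min(-1)>150)&(g.max(-1)-g.min(-1)<30)&(P[...,2]>60)&(P[...,2]<190)
n,l,st,c=cv2.connectedComponentsWithStats(white.astype(np.uint8))
for i in range(1,n):
    if st[i,4]>60:
        z=P[l==i];print(st[i],c[i],z.min(0).round(),z.max(0).round())
crop=cv2.resize(im[80:280,150:430],None,fx=2.8,fy=2.8,interpolation=cv2.INTER_CUBIC);cv2.imwrite("pics/c1.png",crop)
E
```

```text
jugA [ 545. -143.  133.]
Ashould [ 521. -115.  128.]
jugB [ 565. -401.   85.]
Bs [ 537. -373.   78.]
white [799. -94.  82.]
mug [280. 194.  74.]
st1 [454. 207.  78.]
st2 [455. 143.  80.]
st3 [457.  81.  77.]
rack [438. 122.  38.]
green [539.  86.  66.]
scan [437. -53.  47.]
can [ 549. -503.  152.]
bench [ 470. -230.    2.]
[272  94  18  18 267] [280.47940075 102.30337079] [ 773. -115.   72.] [824. -64.  86.]
[261 165  19  24 376] [270.07446809 177.16489362] [545. -84. 106.] [600. -36. 186.]
[168 167  25  24 365] [182.18082192 179.14520548] [544. 158.  99.] [610. 205. 186.]
[377 167  26  27 564] [389.72695035 179.95567376] [ 528. -438.   69.] [ 604. -366.  117.]
[284 171  31  33 631] [299.2503962  186.83518225] [ 503. -182.   88.] [590. -98. 166.]
[171 272  23  25 427] [181.69086651 283.86416862] [246. 168.  63.] [314. 233.  78.]
```

View pics/c1.png

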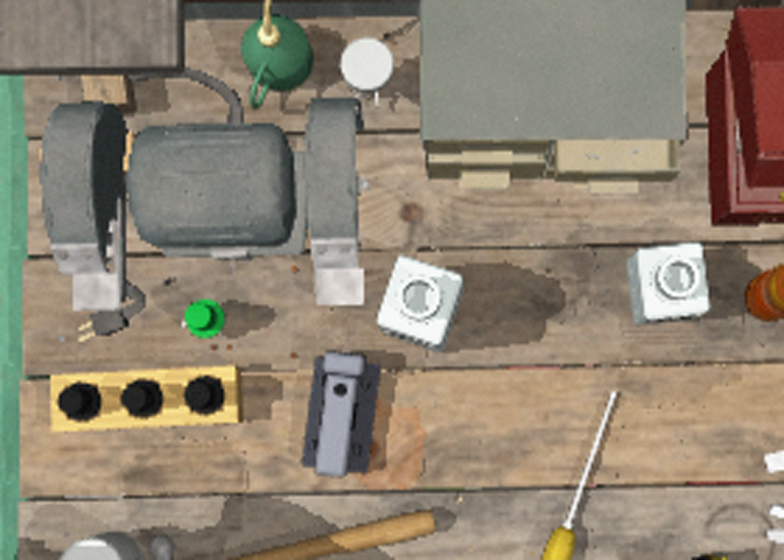

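Jug A has its shoulder at z≈130, so it is the tall one. Jug B's shoulder is at ≈80, so it is the short one, and the middle jug is absent. The white disc at (282,102) is a 52 mm lid at z 82, not a jug. The candidates for stoppers are the three black ones in the rack (the right ones) and the loose green one at (222,193), which I leave alone. Next come close wrist views.

```bash
cat >> h.py <<'E'
def down(a):
    c,s=np.cos(a),np.sin(a)
    return np.array([[s,c,0],[-c,s,0],[0,0,-1.]])
E
python3 - <<'E'
from h import *
D=np.pi/2
for tag,p,a in [("w_rack",(455,143,260),0),("w_scan",(440,-55,250),D),("w_A",(545,-143,330),D),("w_B",(565,-401,280),D)]:
    R=down(a)
    ctrl.move_ptp(np.array(p,float),R);ctrl.hold(.2)
    im,d,P=snap("wrist",tag);np.save(f"pics/{tag}.npy",P)
    s=sensors.read_state();print(tag,s['t'],s['eef_pos'].round(1),s['q'].round(2))
ims=[cv2.imread(f"pics/{t}.png")[:,60:580] for t in("w_rack","w_scan","w_A","w_B")]
m=np.vstack([np.hstack(ims[:2]),np.hstack(ims[2:])]);cv2.imwrite("pics/m1.png",cv2.resize(m,(780,600)))
E
```

```text
Traceback (most recent call last):
  File "scipy/spatial/transform/_rotation.pyx", line 1143, in scipy.spatial.transform._rotation.Rotation.from_matrix
ValueError: Non-positive determinant (left-handed or null coordinate frame) in rotation matrix 0: [[ 0.  1.  0.]
 [-1.  0.  0.]
 [ 0.  0. -1.]].
```

```bash
sed -i 's/\[\[s,c,0\],\[-c,s,0\]/[[-s,c,0],[c,s,0]/' h.py
python3 - <<'E'
from h import *
D=np.pi/2
for tag,p,a in [("w_rack",(455,143,260),0),("w_scan",(440,-55,250),D),("w_A",(545,-143,330),D),("w_B",(565,-401,280),D)]:
    R=down(a)
    ctrl.move_ptp(np.array(p,float),R);ctrl.hold(.2)
    im,d,P=snap("wrist",tag);np.save(f"pics/{tag}.npy",P)
    s=sensors.read_state();print(tag,s['t'],s['eef_pos'].round(1),s['q'].round(2))
ims=[cv2.imread(f"pics/{t}.png")[:,60:580] for t in("w_rack","w_scan","w_A","w_B")]
m=np.vstack([np.hstack(ims[:2]),np.hstack(ims[2:])]);cv2.imwrite("pics/m1.png",cv2.resize(m,(780,600)))
E
```

```text
w_rack 1.9833 [454.9 143.7 260. ] [ 0.12 -0.01  1.77  0.    1.38  0.12]
w_scan 3.9833 [440.  -54.8 250. ] [-0.32 -0.08  1.85  0.    1.36 -1.89]
w_A 4.9083 [ 543.9 -141.9  329.1] [-0.41  0.13  1.48  0.    1.53 -1.98]
w_B 6.1833 [ 565.8 -399.5  281. ] [-0.74  0.44  1.19  0.    1.51 -2.31]
```

View pics/m1.png

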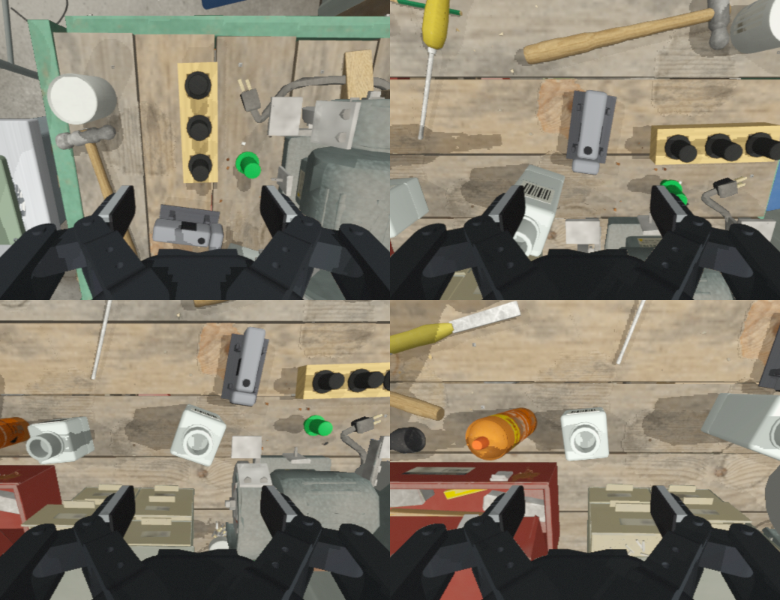

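Wrist mosaic (m1): the rack with three black knobs at (198,85),(199,127),(200,167), the green one loose at (248,165), and the scanner at (591,130) with its head end down in the picture (+x). The tall jug is at (197,437) and the short one at (585,437) beside the can at (497,435). Measuring them now.

```bash
cat >> h.py <<'E'
def meas_jug(P,c,H):
    """rim centre and shoulder square (centre, yaw of -label axis x) near c"""
    near=np.hypot(P[...,0]-c[0],P[...,1]-c[1])<75
    rim=P[near&(abs(P[...,2]-H)<6)][:,:2]
    (x,y),r=cv2.minEnclosingCircle(rim.astype(np.float32))
    sh=P[near&(abs(P[...,2]-(H-30))<6)][:,:2]
    b=cv2.minAreaRect(sh.astype(np.float32));a=(b[2]+45)%90-45
    return dict(circle=(x,y,r),rimmed=np.median(rim,0),n=len(rim),zr=np.median(P[near&(abs(P[...,2]-H)<6)][:,2]),rect=b,yaw=a)
E
python3 - <<'E'
from h import *
P=np.load("pics/w_rack.npy")
m=((P[...,2]>70)&(P[...,2]<84)&(abs(P[...,0]-455)<40)&(abs(P[...,1]-143)<100)).astype(np.uint8)
n,l,st,c=cv2.connectedComponentsWithStats(m)
for i in range(1,n):
    if st[i,4]>40:q=P[l==i];print("knob",st[i,4],cv2.minEnclosingCircle(q[:,:2].astype(np.float32)),q[:,2].mean())
rk=P[(abs(P[...,2]-36)<4)&(abs(P[...,0]-455)<50)&(abs(P[...,1]-143)<120)];print("rack",cv2.minAreaRect(rk[:,:2].astype(np.float32)),np.median(rk[:,2]))
for t,c,H in(("w_A",(545,-143),160),("w_B",(565,-401),110)):
    print(t,meas_jug(np.load(f"pics/{t}.npy"),c,H))
for t in("w_scan","w_A"):
    P=np.load(f"pics/{t}.npy");s=P[(P[...,2]>40)&(P[...,2]<60)&(abs(P[...,0]-437)<85)&(abs(P[...,1]+53)<50)]
    print("scan",len(s),cv2.minAreaRect(s[:,:2].astype(np.float32)),s[:,2].max())
    # width profile
    b=P[(P[...,2]>2.5)&(P[...,2]<8)&(abs(P[...,0]-437)<75)&(abs(P[...,1]+53)<50)];print("base",len(b),cv2.minAreaRect(b[:,:2].astype(np.float32)))
E
```

```text
knob 587 ((456.6715393066406, 220.1083526611328), 13.870418548583984) 76.12201885500694
knob 496 ((458.6450500488281, 155.3231964111328), 13.95888614654541) 76.05276357213643
knob 438 ((460.52874755859375, 90.61959075927734), 13.832540512084961) 75.82626999642665
rack ((458.646484375, 155.01470947265625), (60.09298324584961, 196.5567169189453), 1.7386726140975952) 35.4842912876712
w_A {'circle': (559.6939697265625, -118.42667388916016, 46.464176177978516), 'rimmed': array([ 550.35351069, -138.3524622 ]), 'n': 711, 'zr': np.float64(159.00585433360862), 'rect': ((548.0779418945312, -141.02587890625), (69.64080810546875, 74.5800552368164), 70.14246368408203), 'yaw': -19.85753631591797}
w_B {'circle': (567.8411865234375, -402.7106628417969, 21.347658157348633), 'rimmed': array([ 566.99156995, -402.61141422]), 'n': 635, 'zr': np.float64(108.9861152945711), 'rect': ((567.7411499023438, -402.8352966308594), (75.27465057373047, 69.4909439086914), 5.6482696533203125), 'yaw': 5.6482696533203125}
scan 3358 ((452.62396240234375, -52.20228958129883), (56.221351623535156, 161.98336791992188), 72.8002700805664) 56.6671255886321
base 1781 ((436.80859375, -49.5479736328125), (71.84231567382812, 119.8934097290039), 81.84290313720703)
scan 2763 ((437.68133544921875, -49.63111877441406), (43.93083572387695, 130.20004272460938), 81.45873260498047) 56.60809753244263
base 1305 ((442.92974853515625, -50.54413604736328), (71.91268920898438, 132.32736206054688), 82.09722137451172)
```

Everything matches its given sizes: knob ⌀27.8 and spacing 65, rack 60×196, jug tops 75×70, scanner 130×44, base 120×72. Now I place the first stopper on the tall jug, checking the jug again with the top camera just before.

```bash
cat >> h.py <<'E'
def rect_at(P,c,H,r=62):
    near=np.hypot(P[...,0]-c[0],P[...,1]-c[1])<r
    s=P[near&(abs(P[...,2]-(H-30))<7)][:,:2]
    b=cv2.minAreaRect(s.astype(np.float32));rim=P[(np.hypot(P[...,0]-b[0][0],P[...,1]-b[0][1])<28)&(abs(P[...,2]-H)<6)]
    return np.array(b[0]).round(1),np.array(b[1]).round(1),round((b[2]+45)%90-45,1),(len(rim),rim.mean(0).round(1)) if len(rim) else None
def go(x,y,z,a,vel=150,th=None): return ctrl.move_l(np.array([x,y,z],float),down(a),vel,th)
def pick(k):
    ctrl.gripper_to(50,60)
    ctrl.move_ptp(np.array([k[0],k[1],200.]),down(0)); go(*k,140,0)
    go(*k,70,0,80);ctrl.hold(.2);ctrl.gripper_to(20,60);s=sensors.read_state()
    print("grip",s['grip_width'],s['grasp_force'],s['eef_pos'].round(1));go(*k,200,0)
E
python3 - <<'E'
from h import *
for t,P in(("top0",cloud("top",np.load("pics/top0.npy"))),("wA",np.load("pics/w_A.npy")),("wB",np.load("pics/w_B.npy"))):
    for n,c,H in(("A",(548,-141),160),("B",(568,-403),110)):
        if t[-1] in "0"+n: print(t,n,rect_at(P,c,H))
P=np.load("pics/w_A.npy");g=P[(abs(P[...,0]-580)<60)&(P[...,1]>-95)&(P[...,1]<0)];print("grinder z",g[:,2].max())
pick((460.5,90.6))
im,d,P=snap("top","t1")
for n,c,H in(("A",(548,-141),160),("B",(568,-403),110)):print(n,rect_at(P,c,H))
print(sensors.read_state()['grip_width'],sensors.read_state()['t'])
E
```

```text
top0 A (array([ 546.1, -141.5]), array([69.5, 74. ]), -19.4, (93, array([ 546.8, -141.3,  159.6])))
top0 B (array([ 565.8, -402.6]), array([75.6, 70.2]), 5.8, (91, array([ 565.3, -402.9,  108.8])))
wA A (array([ 548.3, -141. ]), array([69.9, 75.1]), -19.8, (647, array([ 547.5, -141. ,  158.8])))
wB B (array([ 567.9, -402.8]), array([75.6, 69.8]), 5.7, (635, array([ 567.3, -402.8,  108.8])))
grinder z 399.79443609292946
grip 26.548435955374575 58.935200572013855 [460.9  90.6  70.5]
A (array([ 545.8, -141.3]), array([69.7, 74.7]), -19.7, (96, array([ 546.7, -141.4,  159.7])))
B (array([ 565.8, -402.9]), array([75.3, 70.1]), 5.5, (90, array([ 564.7, -402.6,  109.2])))
26.399441969441586 11.8
```

```bash
cat >> h.py <<'E'
def place(x,y,H):
    """stopper in hand: its origin 34 below the TCP; push home, release, press on the knob's top"""
    ctrl.move_ptp(np.array([x,y,H+130.]),down(0));go(x,y,H+75,0,120)
    hit=go(x,y,H+30,0,40,25);s=sensors.read_state();print("push",hit,s['eef_pos'].round(1),s['force'].round(1),s['grip_width'])
    return s
E
python3 - <<'E'
from h import *
P=cloud("top",np.load("pics/top0.npy"));g=P[(P[...,0]>500)&(P[...,0]<620)&(P[...,1]>-90)&(P[...,1]<-30)];print("grinder z",g[:,2].max())
s=place(547,-141.2,160)
E
```

```text
grinder z 195.10800787191815
push False [ 547.9 -141.6  194.7] [-6.9  2.4 21. ] 26.319728968770264
```

```bash
cat >> h.py <<'E'
def release(x,y,H):
    s=sensors.read_state()['eef_pos'];go(x,y,s[2],0,30);ctrl.gripper_to(50);go(x,y,H+130,0,120)
def knobtop(P,c,H):
    m=(np.hypot(P[...,0]-c[0],P[...,1]-c[1])<30)&(abs(P[...,2]-H-41)<12);q=P[m]
    f=(np.hypot(P[...,0]-c[0],P[...,1]-c[1])<30)&(abs(P[...,2]-H-5)<6);return len(q),q.mean(0).round(1),"flange",P[f].mean(0).round(1)
E
python3 - <<'E'
from h import *
release(547,-141.2,160)
pick((458.6,155.3))
im,d,P=snap("top","t2")
print(knobtop(P,(547,-141),160),rect_at(P,(547,-141),160))
print("B",rect_at(P,(566,-403),110),sensors.read_state()['t'])
E
```

```text
grip 26.010434718570966 58.948084115982056 [459.1 155.4  70.5]
(90, array([ 545.7, -141.8,  200.2]), 'flange', array([ 542.8, -142. ,  164.7])) (array([ 546.2, -141.5]), array([69.6, 74.1]), -19.5, (66, array([ 541.5, -142.6,  162.9])))
B (array([ 532.5, -432.8]), array([46.2, 66.2]), 9.9, (62, array([ 526. , -434.6,  109.2]))) 20.925
```

The tall jug's stopper is seated (knob top 200, flange 165). The short jug has been knocked, so I measure it again.

Run:
```python
from h import *
im,d,P=snap("top","t3")
for c in((526,-434),):
    r=rect_at(P,c,110);print(r);print(rect_at(P,r[0],110))
print("can",P[(P[...,2]>120)&(abs(P[...,0]-545)<50)&(abs(P[...,1]+503)<50)].mean(0))
cv2.imwrite("pics/c3.png",cv2.resize(im[140:260,250:480,::-1],None,fx=3,fy=3))
```

```text
(array([ 517.5, -436.1]), array([75.2, 70.7]), 6.9, (92, array([ 518.8, -435.9,  109.4])))
(array([ 517.5, -436.1]), array([75.2, 70.7]), 6.9, (92, array([ 518.8, -435.9,  109.4])))
can [ 552.14436677 -515.91819249  151.5601198 ]
```

View pics/c3.png

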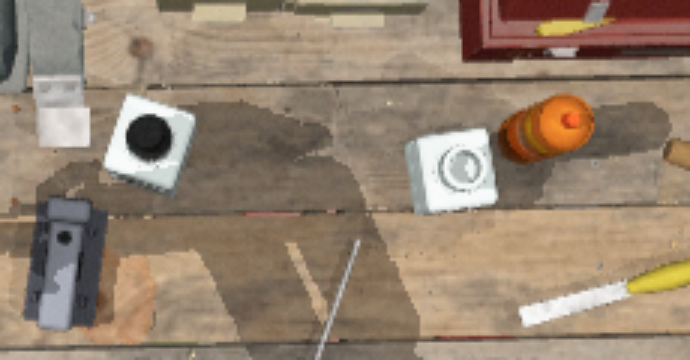

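The crop shows the tall jug closed at (148,137) and the short jug, still open, now at (463,168), left of the can at (548,128). Placing the second stopper.

Run:
```python
from h import *
p=(519.2,-436)
place(*p,110);release(*p,110)
ctrl.gripper_to(60)
ctrl.move_ptp(np.array([470,-320,300.]),down(np.pi/2));ctrl.hold(.2)
# look at the short jug from robot side with the wrist camera, then scanner with top
im,d,P=snap("top","t4")
print(knobtop(P,(518.5,-436),110),rect_at(P,(518,-436),110));print(knobtop(P,(546,-141),160),rect_at(P,(546.5,-141),160),sensors.read_state()['t'])
ctrl.move_ptp(np.array([518,-436,290.]),down(np.pi/2));ctrl.hold(.2)
im,d,P=snap("wrist","w4");print(knobtop(P,(519,-436),110),rect_at(P,(519,-436),110))
ctrl.move_ptp(np.array([545,-143,340.]),down(np.pi/2));ctrl.hold(.2)
im,d,P=snap("wrist","w5");print(knobtop(P,(547,-141),160),rect_at(P,(547.5,-141),160))
s=P[(P[...,2]>40)&(P[...,2]<60)&(abs(P[...,0]-437)<85)&(abs(P[...,1]+49)<50)]
print("scan",cv2.minAreaRect(s[:,:2].astype(np.float32)))
cv2.imwrite("pics/m5.png",np.hstack([cv2.imread("pics/w4.png")[60:360,120:520],cv2.imread("pics/w5.png")[60:360,120:520]]))
print(sensors.read_state()['t'],sensors.read_state()['q'].round(2))
```

```text
push False [ 519.2 -436.4  144.7] [-6.5  4.8 18. ] 26.12071136154124
(0, array([nan, nan, nan]), 'flange', array([nan, nan, nan])) (array([0., 0.]), array([0., 0.]), 0.0, None)
(91, array([ 545.3, -142.6,  200.4]), 'flange', array([ 543.2, -142.2,  164.7])) (array([ 546.3, -141.5]), array([69.6, 74.3]), -19.5, (69, array([ 543.2, -140.2,  163. ]))) 28.45
(673, array([ 518.9, -436. ,  149.6]), 'flange', array([ 511.7, -436. ,  114.2])) (array([ 519.5, -436.4]), array([75.8, 69.9]), 7.0, (538, array([ 510.8, -436.2,  113.2])))
(677, array([ 546.2, -142.2,  199.6]), 'flange', array([ 539.5, -141.7,  164.3])) (array([ 548.3, -140.9]), array([69.8, 75.1]), -19.8, (503, array([ 539.2, -140.9,  163.5])))
scan ((437.4521484375, -50.116233825683594), (44.120277404785156, 130.36819458007812), 82.11253356933594)
30.6583 [-0.41  0.13  1.46 -0.    1.55 -1.98]h.py:46: RuntimeWarning: Mean of empty slice.
  f=(np.hypot(P[...,0]-c[0],P[...,1]-c[1])<30)&(abs(P[...,2]-H-5)<6);return len(q),q.mean(0).round(1),"flange",P[f].mean(0).round(1)
  ret = um.true_divide(
```

View pics/m5.png

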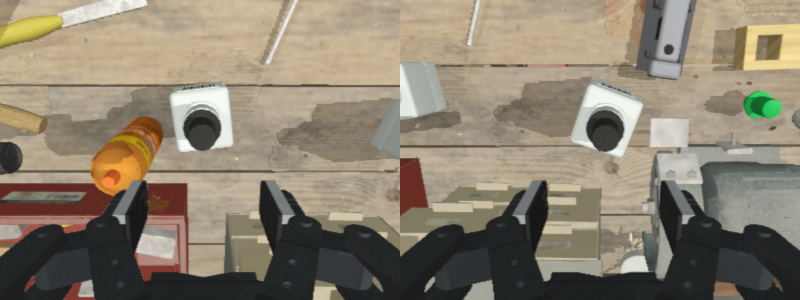

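Both stoppers are home: the knob tops read 149.6 and 199.6, with the same −1.2 mm bias as the bare rims. In the crops both knobs sit centred on their jugs, at (205,128) and (604,128). Next I grasp the scanner and scan the tall jug.

Run:
```python
from h import *
r=np.radians
a=r(81.9);g=(437.2,-49.8)
ctrl.gripper_to(60,70);ctrl.move_ptp(np.array([*g,180.]),down(a));go(*g,100,a)
go(*g,38,a,60);ctrl.hold(.3);s0=sensors.read_state();ctrl.gripper_to(25,70);s=sensors.read_state()
print("grip",s['grip_width'],s['grasp_force'],s0['eef_pos'].round(1),s['eef_pos'].round(1),s['t'])
go(*g,45,a,20);go(*g,150,a,100);print(sensors.read_state()['grip_width'])
im,d,P=snap("top","t6");print(rect_at(P,(546.5,-141),160),rect_at(P,(518,-436),110))
c=np.array([547.3,-141.2]);th=r(-19.7);x=np.array([np.cos(th),np.sin(th)]);o=c-162.5*x
go(*o,150,th+np.pi/2);go(*o,96,th+np.pi/2,60);ctrl.hold(.3)
im,d,P=snap("wrist","w6")
s=sensors.read_state();print("scanpose",o,s['eef_pos'].round(1),s['eef_rot'].round(3).tolist(),s['force'].round(1),s['t'])
im2,d2,P2=snap("scene","s6");ctrl.hold(2.4);print(sensors.read_state()['eef_pos'].round(1))
b=cv2.resize(im2[130:280,200:420,::-1],(600,400));cv2.imwrite("pics/s6c.png",b)
```

```text
grip 33.42633509383788 69.6563994884491 [437.4 -49.8  38.2] [437.5 -49.9  38.3] 34.2583
33.38786316932941
(array([ 546.3, -141.6]), array([69.5, 74.2]), -19.6, (72, array([ 543.6, -140.1,  162.8]))) (array([ 517.2, -436.2]), array([75. , 70.3]), 7.5, (58, array([ 514.8, -429.7,  112.7])))
scanpose [394.31103647 -86.42202051] [394.5 -86.5  96.2] [[-0.941, 0.337, 0.0], [0.337, 0.941, -0.0], [-0.001, -0.0, -1.0]] [-0.2 -0.6 -0.8] 37.9333
[394.3 -86.4  96. ]
```

View pics/s6c.png

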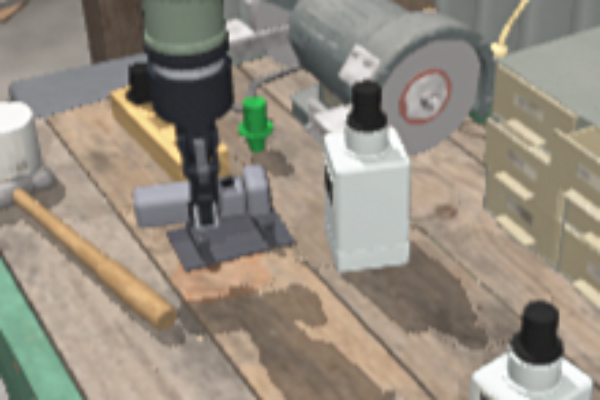

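View pics/w6.png

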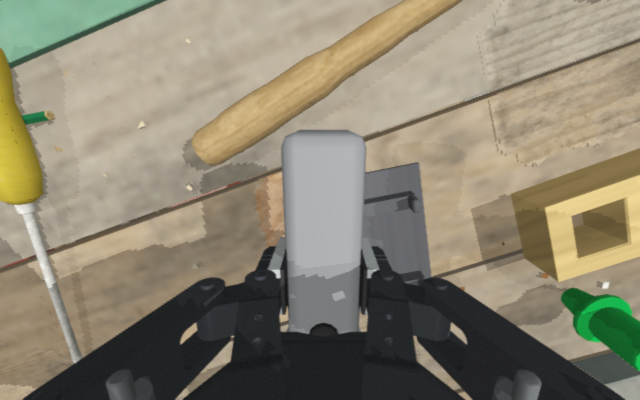

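The scanner is held squarely and level in front of the tall jug's label (scene crop (205,200) → jug (367,200); wrist view: bar straight at (325,230)). I check its tilt in numbers, then go on to the short jug.

```bash
cat >> h.py <<'E'
def tilt():
    st=sensors.read_state();im,d,P=snap("wrist","tilt")
    L=(P-st['eef_pos'])@st['eef_rot']   # tool frame: x backwards along the bar
    q=L[(L[...,0]>20)&(L[...,0]<80)&(abs(L[...,1])<14)&(abs(L[...,2]+10)<12)]
    A=np.c_[q[:,:2],np.ones(len(q))];k=np.linalg.lstsq(A,q[:,2],rcond=None)[0]
    print("tilt deg",np.degrees(k[:2]),"top z",k[2],"rear end",q[:,0].max(),len(q));return k
E
python3 - <<'E'
from h import *
k=tilt()
assert max(abs(k[:2]))<.04
s=sensors.read_state();a=np.radians(-19.7)+np.pi/2
go(*s['eef_pos'][:2],170,a,100)
im,d,P=snap("top","t7");print(rect_at(P,(546.5,-141),160),rect_at(P,(518,-436),110))
c=np.array([518.6,-436.2]);th=np.radians(7.1);x=np.array([np.cos(th),np.sin(th)]);o=c-162.5*x
ctrl.move_ptp(np.array([*o,170.]),down(th+np.pi/2));go(*o,62,th+np.pi/2,60);ctrl.hold(.3)
s=sensors.read_state();print(o,s['eef_pos'].round(1),s['eef_rot'].round(3).tolist(),s['force'].round(1),s['q'].round(2))
im2,d2,P2=snap("scene","s7");tilt();ctrl.hold(2.5);print(sensors.read_state()['t'])
cv2.imwrite("pics/s7c.png",cv2.resize(im2[180:330,280:500,::-1],(600,400)))
E
```

```text
tilt deg [ 2.11209109 -0.63765138] top z -10.310860188141126 rear end 65.12346943161027 7855
(array([ 546.1, -141.4]), array([69.5, 74.2]), -19.9, (74, array([ 542.3, -140.3,  163.1]))) (array([ 517.4, -435.9]), array([75.1, 70.5]), 7.0, (58, array([ 516. , -429.2,  112.3])))
[ 357.34606009 -456.28523997] [ 357.4 -456.3   62.1] [[-0.992, -0.124, 0.0], [-0.124, 0.992, -0.0], [-0.0, -0.0, -1.0]] [ 0.7  0.3 -1.3] [-1.06  0.44  1.67 -0.    1.02 -2.75]
tilt deg [ 2.08218188 -0.17606381] top z -10.229943032632097 rear end 64.90131027255384 7827
47.6167
```

View pics/s7c.png

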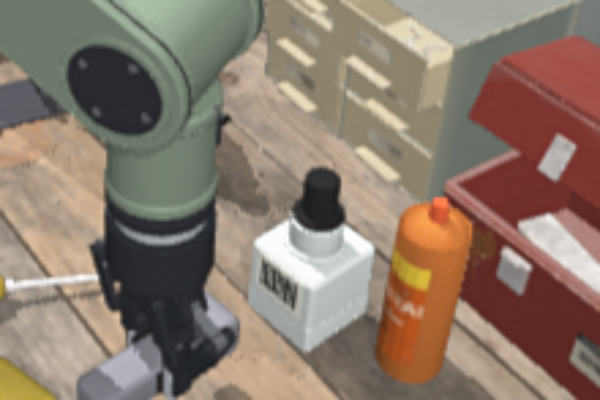

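Run:
```python
from h import *
a=np.radians(-8.1);x=np.array([np.cos(a),np.sin(a)]);y=np.array([-x[1],x[0]])
for f in("w_A","w_scan"):
    P=np.load(f"pics/{f}.npy");D=P[...,:2]-[437.2,-49.8];u=D@x;v=D@y
    m=(u<-20)&(u>-62)&(abs(v)<13)&(P[...,2]>38);k=np.polyfit(u[m],P[...,2][m],1);print(f,np.degrees(k[0]),k[1],m.sum())
```

```text
w_A 0.3618343347545284 47.56324359720085 724
w_scan 0.3395333487238129 47.577269664720596 891
```

In the stand the bar measures level, and in the hand it is about 1.7° nose-up. That shifts the aim by about 4 mm at the label, which still counts as square. Now the scanner goes back.

Run:
```python
from h import *
a=np.radians(81.9);g=(437.3,-49.8)
s=sensors.read_state();go(*s['eef_pos'][:2],180,np.radians(97.1),100)
ctrl.move_ptp(np.array([*g,180.]),down(a));go(*g,75,a,80);ctrl.hold(.3)
h=go(*g,38.3,a,30,12);s=sensors.read_state();print(h,s['eef_pos'].round(1),s['force'].round(1))
ctrl.gripper_to(55);ctrl.hold(.3);go(*g,180,a,80)
ctrl.move_ptp(np.array([400,-60,330.]),down(np.pi/2));ctrl.hold(.2)
ctrl.move_ptp(np.array([545,-143,340.]),down(np.pi/2));ctrl.hold(.3)
im,d,P=snap("wrist","w8");print(knobtop(P,(547,-141),160),rect_at(P,(547.5,-141),160))
s=P[(P[...,2]>40)&(P[...,2]<60)&(abs(P[...,0]-437)<85)&(abs(P[...,1]+49)<50)]
print("scan",cv2.minAreaRect(s[:,:2].astype(np.float32)))
aa=np.radians(-8.1);x=np.array([np.cos(aa),np.sin(aa)]);y=np.array([-x[1],x[0]]);D=P[...,:2]-g;u=D@x;v=D@y
m=(u<-20)&(u>-62)&(abs(v)<13)&(P[...,2]>38);k=np.polyfit(u[m],P[...,2][m],1);print(np.degrees(k[0]),k[1])
ctrl.move_ptp(np.array([300,300,350.]),down(np.pi/2));ctrl.hold(.3)
im,d,P=snap("top","t8");print(rect_at(P,(546.5,-141),160),rect_at(P,(518,-436),110),knobtop(P,(518,-436),110))
im,d,P=snap("scene","s8");print(sensors.read_state()['t'])
cv2.imwrite("pics/s8c.png",cv2.resize(im[130:330,200:480,::-1],(784,560)))
```

```text
False [437.5 -49.9  38.5] [ 0.  -0.2 -1.4]
(673, array([ 546.2, -142.1,  199.6]), 'flange', array([ 539.5, -141.3,  164.3])) (array([ 548.3, -141. ]), array([69.9, 75.1]), -20.1, (507, array([ 539.2, -140.6,  163.4])))
scan ((437.97943115234375, -48.68938446044922), (44.111907958984375, 130.6876983642578), 81.42204284667969)
0.28884169266771226 47.56269246785567
(array([ 546.2, -141.5]), array([69.6, 74.3]), -19.6, (77, array([ 542.4, -141.9,  163. ]))) (array([ 517.2, -436. ]), array([75.2, 69.9]), 7.8, (67, array([ 514.3, -430.7,  112.6]))) (90, array([ 517.9, -434.8,  149.7]), 'flange', array([ 515.5, -429.6,  114.1]))
60.35
```

View pics/s8c.png

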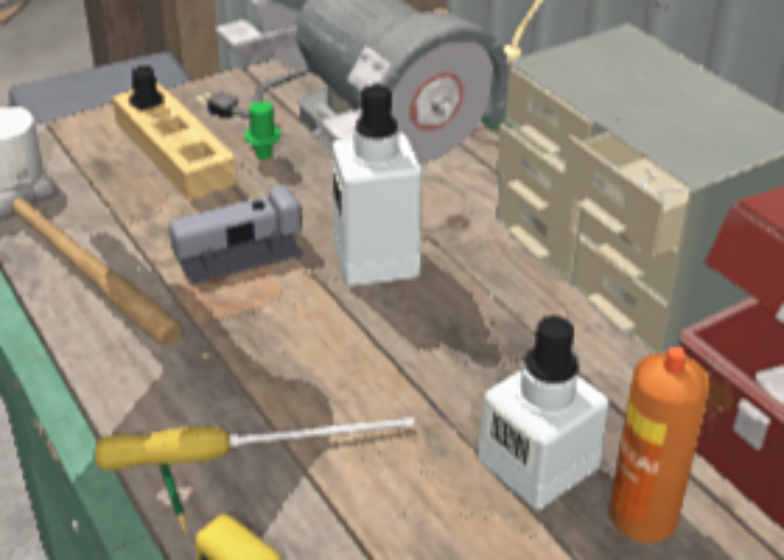

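The final view shows the scanner level in its stand at (237,232), both jugs standing closed at (377,180) and (545,410), and the can and the green look-alike (262,128) where they were. Handing in.

```bash
python3 -c "
from plant import ctrl
print(ctrl.finish_job())"
```

```text
the job is handed in; nothing more can be done
None
```

I closed both jugs on the bench (tall and short; the middle one was absent), scanned them tall then short with the scanner about 2° nose-up, laid it back in its stand and handed in after about 60 s of robot time; no verdict was returned.

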